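# Shut the socket chest

## Task

Close up the small red socket chest on the bench: with the fingertips, push both drawers fully home while the lid is still up, and then push the lid down until it is fully shut. Only push; do not grip the lid round its edge, do not pull drawers or lid farther open, and leave the jar, the nail tin and the roll of tape beside the chest where they stand.

Things in the scene. Friction and masses are not known exactly. Their poses are not given: they have to be found in the camera images.
- chest: Low red steel chest, 180 deep (x) x 260 wide (y) x 84 mm high without its lid, fixed to the bench, yawed up to 17 degrees. Origin: centre of its underside, at bench height; its front, with two drawers side by side, faces its own -x, its +y is the left seen from the robot, z up. The lid's hinge runs along its y at x = +90 mm, z = 84 mm.
- left_drawer (a joint): How far the left drawer (grey front 124 wide x 44 mm high, 8 mm thick, from 8 to 52 mm above the bench, foam insert with sockets inside) stands out, m: 0 = fully home, stop at 0.11. It slides along the chest's x, pushed in toward +x, and stays where it is left; about 2 N moves it slowly.
- right_drawer (a joint): The same for the right drawer.
- left_drawer_front (a point): Centre of the outer face of the left drawer's grey front, 30 mm above the bench; moves with the drawer. When home it lies at x = -98, y = +64 mm of the chest, so the front stands 8 mm before the chest's body.
- right_drawer_front (a point): The same for the right drawer; when home it lies at x = -98, y = -64 mm of the chest.
- chest_lid (a joint): Angle of the lid, rad: 0 = shut (level), 1.5 = the stop, nearly upright. The stiff hinge holds the lid wherever it is left: it does not fall, and takes 2 to 5 N at its front edge to push down.
- lid_edge (a point): Point in the middle of the lid's outer face, 170 mm from the hinge, 18 mm from the free front edge; moves with the lid. The lid is a red plate, 188 mm from hinge to front edge, 266 mm wide, 10 mm thick, its underside level with the hinge line. Open, its outer face looks up and away from the robot, so it is pushed from above and behind.
- lid_liner_mid (a point): Centre of the lower face of the grey liner (174 x 246 x 8 mm) on the lid's underside, where the fingers do not belong; a red lip of the same 8 mm depth hangs before it from the lid's front edge.
- jar: Glass jar, whitish all over, 63 mm across, 99 mm high, origin at the centre of its underside; loose, left of the chest. A bystander.
- tin: Open grey tin of nails, 76 mm across, 51 mm high, origin at the centre of its underside; loose, right of the chest. A bystander.
- tape_roll: Roll of black tape lying flat, 62 mm across, 19 mm high, origin at the centre of its underside; loose, to the left before the chest. A bystander.

How it is judged:
By the outcome, as a careful person would: the job done as asked, in the order asked, and still so for the second after the job is handed in, with the robot touching nothing.
It also fails if it takes over 54 s, if anything falls off the work surface, if the arm or the gripper's body presses on something with over 40 N, if the wrist force passes 120 N, or if a joint passes its speed limit or range.

## Robot

A 6-joint arm with a two-finger parallel gripper is mounted at the origin on a cart in front of the work surface, level with it; the furniture and walls round the work are solid. World frame = base frame: x ahead of the robot, y to its left, z up, the work surface at z = 0. Lengths are in m, angles in rad, forces in N, time in s.
With the tool pointing down it reaches from about 0.375 to 0.9 m from the base axis. Payload 3.1 kg.
Tool frame: the origin (TCP) lies midway between the tips of the shut fingers; the grasp point (between the pads) lies 19 mm behind it; z points along the fingers, y is the line along which they close (so a half turn about z gives the same grasp; the last joint's range is limited). The gripper opens to 85 mm and grips with 20 to 120 N. Pads are 22 mm wide; open, the fingers measure 114 mm over their backs; the gripper's body (76 mm by 85 mm) begins 54 mm behind the grasp point. The pads swing forward as they close: fully open they stand 13 mm farther back than shut.
Start: joints at [-1.331, 0.527, 1.433, -0, 1.181, -0.178], TCP at [0.254, -0.571, 0.231] pointing down, gripper open.
Joint ranges: [-3.08, 3.08], [-0.75, 2.2], [0.22, 2.44], [-1.43, 4.57], [0, 2.65], [-2.85, 2.85]. Speed limits (rad/s): [2.79, 2.79, 3.14, 3.14, 3.14, 3.14].

## Interface

Orientations are given as a rotation vector (axis times angle).
In Python, from workcell import manip gives the robot as it stands.
- The arm moves only by the tool carry_out, never from a script. Its argument "plan" is a list of rows, each an object of numbers: "grip": the closure in counts, from 0 (fully open) to 255 (shut); "dx", "dy", "dz": the shift along the tool's x, y, z as a fraction of full scale; "rx", "ry", "rz": the turn, a rotation vector about the tool's x, y, z as a fraction of full scale. In form: [{"grip": .., "dx": .., "dy": .., "dz": .., "rx": .., "ry": .., "rz": ..}, ...]. A call has 1 to 12 rows; each row shifts and turns the commanded pose from where the row before left it, along the tool's axes as they then stand; what a row does not reach is not made up. Full scale, the value 1, is 50 mm for a shift and 5 degrees for a turn. A row lasts 1/10 s, in which the tool goes at most 50 mm and 8.59 degrees, less where a joint would pass 70% of its speed; a pose out of reach is approached as far as the arm can. A call with a number of a shift or a turn outside -1 to 1 is refused whole. A call with a gripper value outside its range is refused whole. The fingers move at their own pace and stop on an object; the grip force is fixed at half the most. Time passes only in rows, so rows that do not move let the fingers close. It gives the time, the measured TCP pose, the force, the opening and the grip force at its end, in the units of the state.
- manip.sense(): the state, without advancing time (a new reading comes with each control period).
- manip.capture(name): name is "scene" or "top"; returns (picture, depth): 420x560x3 uint8, blue, green, red; 420x560 float32, m along the optical axis (not along the pixel's ray), 0 where there is no reading.
- manip.camera_params(name): a dict with "fovy" (degrees; the focal length in pixels is half the picture's height over the tangent of half this angle, whatever the lens; pixels are square), "cx", "cy" (the principal point, pixels), "dist" ([k1, k2, p1, p2, k3] as OpenCV has them; the pictures are not rectified), "extrinsics" (4x4, takes a point from world to camera coordinates). Camera axes: x right, y down, z forward; pixel columns grow to the right and rows downward; lengths in m; the calibration is good to about 2 mm. A picture is of the moment at which its call begins. camera_params takes no time and is no camera call.
- manip.close_job(): hands the job in; it is judged then, once.
The state is a dict: "clock": time; "joint_pos": joint angles; "qvel": joint speeds; "tau": joint torques, N m; "position": TCP position; "orientation": TCP orientation; "wrist_force": force on the tool from outside, world axes, zero at the start; "moment": the same for the moment, N m; "width": opening from 0.0 (shut) to 1.0 (fully open); "grasp_force": force on a finger pad.
Only numpy, scipy, OpenCV 4.12 (cv2) and the standard library are available. Lean on these libraries where they do the work, as an engineer would, in place of code of your own. Each camera call takes 0.05 s, during which the arm holds its last target. There are 200 camera calls.

## Working session

There is one attempt and no reset: what is moved stays moved. The work goes in short steps, Python scripts to look and compute and a tool call to move; the robot and the scene stay as the last step left them, time stands still between calls to the robot, and variables do not carry over. Pictures are saved under pics/ and viewed, at most 10 in all, crops included, and the job is handed in when it is done.

Besides the shell and the picture viewer there is one more tool, called by a JSON object that holds its "api" and its "payload". carry_out: Moves the arm, as the interface text tells. Its arguments: {"type":"object","properties":{"plan":{"type":"array"}},"required":["plan"]}

```bash
mkdir -p pics; cat > h.py <<'E'
import numpy as np, cv2
from workcell import manip
def cam(n):
    p=manip.camera_params(n); f=210/np.tan(np.radians(p["fovy"])/2)
    K=np.array([[f,0,p["cx"]],[0,f,p["cy"]],[0,0,1]]); return K,np.array(p["dist"],float),np.array(p["extrinsics"])
def cloud(n,depth):
    K,d,E=cam(n); v,u=np.mgrid[0:420,0:560]
    q=cv2.undistortPoints(np.stack([u,v],-1).reshape(-1,1,2).astype(np.float64),K,d).reshape(420,560,2)
    P=np.dstack([q*depth[...,None],depth]); W=(P-E[:3,3])@E[:3,:3]; W[depth<=0]=np.nan
    return W
E
python3 - <<'E'
from h import *
ims=[]
for n in("scene","top"):
    im,d=manip.capture(n); cv2.imwrite(f"pics/{n}0.png",im); np.save(n+"0.npy",cloud(n,d))
    K,dd,E=cam(n); print(n,"pos",-E[:3,:3].T@E[:3,3],(d>0).mean())
s=manip.sense(); print(s)
E
```

```text
scene pos [-0.09423408 -0.39790391  0.4385488 ] 0.9960841836734694
top pos [ 0.42025828 -0.05935889  1.00242371] 0.9960714285714286
{'clock': 0.1, 'joint_pos': array([-1.33048140e+00,  5.28392115e-01,  1.43377770e+00,  2.98560122e-05,
        1.18144163e+00, -1.78501991e-01]), 'qvel': array([ 1.11407465e-04, -2.50164692e-03, -3.98570493e-04, -4.56533031e-05,
        4.16789591e-04,  1.02726155e-03]), 'tau': array([-3.19200226e-04, -4.43305564e+01, -1.78585982e+01, -1.21992789e-04,
        3.84231811e-03, -1.76289933e-05]), 'position': array([ 0.25404967, -0.57031935,  0.23041875]), 'orientation': array([-3.07099072e+00, -6.52641330e-01,  5.46084284e-05]), 'wrist_force': array([0.267225  , 0.22822744, 0.46342307]), 'moment': array([ 0.00507342, -0.0207627 ,  0.0399357 ]), 'grasp_force': 0.0, 'width': 1.0017632581342277}
```

View pics/scene0.png

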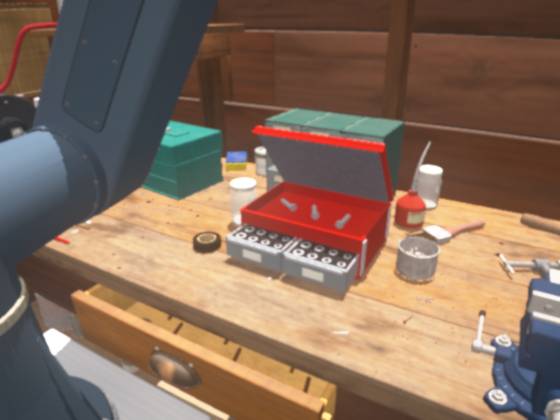

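View pics/top0.png

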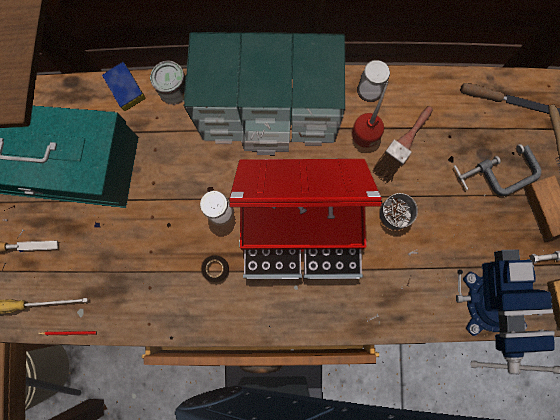

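The scene view shows the chest at about (320,215), lid up with its liner facing the robot, and both drawers out. In the top view the chest is at about (303,225), drawer fronts on row 280, the lid's free edge on row ~198, jar (216,206), tape (214,268), tin (398,212), and the green cabinet behind.

```bash
python3 - <<'E'
from h import *
W=np.load("top0.npy"); im=cv2.imread("pics/top0.png"); h=cv2.cvtColor(im,cv2.COLOR_BGR2HSV)
red=((h[...,0]<8)|(h[...,0]>172))&(h[...,1]>150)&(h[...,2]>60)
box=np.zeros_like(red); box[150:290,225:390]=1; box[:155,350:]=0
red&=box
P=W[red]; print("red z pct",np.nanpercentile(P[:,2],[1,25,50,75,99]))
lid=red&(W[...,2]>.11); L=W[lid]
# plane fit robust
for _ in range(4):
    c=L.mean(0); u,s,vt=np.linalg.svd(L-c,full_matrices=False); n=vt[2]*np.sign(vt[2][2]); L=L[abs((L-c)@n)<.006]
print("lid n",n,"c",c,len(L),"angle",np.arctan2(np.hypot(*n[:2]),n[2]),"yaw",np.arctan2(n[1],n[0]),"z",L[:,2].min(),L[:,2].max())
hull=cv2.approxPolyDP(cv2.convexHull(np.argwhere(lid)[:,::-1].astype(np.int32)),4,True).reshape(-1,2)
for p in hull: print(p,W[p[1],p[0]].round(4))
rim=red&(abs(W[...,2]-.084)<.005); R=W[rim]; print("rim",R.min(0),R.max(0),len(R))
r=cv2.minAreaRect((R[:,:2]*1000).astype(np.float32)); print(r,cv2.boxPoints(r))
yaw=np.arctan2(n[1],n[0]); 
# drawers: z 45..60 in front
B=np.zeros_like(red); B[245:295,235:375]=1
D=W[B&(W[...,2]>.040)&(W[...,2]<.06)]; print("drawer",D.min(0),D.max(0))
ex=np.array([np.cos(yaw),np.sin(yaw)]);ey=np.array([-ex[1],ex[0]])
a=D[:,:2]@ex;b=D[:,:2]@ey
ar=R[:,:2]@ex;br=R[:,:2]@ey
print("rim along x",np.percentile(ar,[.5,2,98,99.5]),"y",np.percentile(br,[.5,2,98,99.5]))
m=(np.percentile(br,.5)+np.percentile(br,99.5))/2
for nme,k in(("L",b>m+.02),("R",b<m-.02)): print(nme,np.percentile(a[k],[0.5,2,5]),np.percentile(b[k],[1,99]))
for nme,(x0,y0,x1,y1),zl in(("jar",(198,188,236,234),.09),("tin",(378,190,420,236),.045),("tape",(200,254,230,284),.012)):
    Q=W[y0:y1,x0:x1].reshape(-1,3);Q=Q[(Q[:,2]>zl)&(Q[:,2]<zl+.02)]; print(nme,np.percentile(Q,[2,98],axis=0).round(3))
C=W[95:150,190:345].reshape(-1,3);print("cab",np.percentile(C[:,0],[1,5]),np.percentile(W[40:80,190:340,2],[5,50,95]), np.percentile(W[40:80,200:340,0],[1,50]))
E
```

```text
red z pct [0.05517411 0.05922537 0.12103285 0.20246338 0.23831596]
lid n [ 0.78185214 -0.00525015  0.6234418 ] c [ 0.62245975 -0.09011441  0.1846642 ] 5273 angle 0.897659301674324 yaw -0.006714919877866405 z 0.1100246267852244 0.24183441732580585
[380 205] [ 0.5669 -0.2221  0.2298]
[230 206] [0.5691 0.041  0.228 ]
[239 163] [0.6811 0.0384 0.1118]
[364 162] [ 0.6801 -0.2188  0.1104]
rim [ 0.50695833 -0.22029179  0.07916572] [0.59408227 0.03892528 0.08855101] 422
((550.5167236328125, -90.69389343261719), (259.7172546386719, 85.4004898071289), 89.61084747314453) [[ 506.9355   -220.25952 ]
 [ 592.334    -220.83954 ]
 [ 594.09796    38.871735]
 [ 508.69946    39.45175 ]]
drawer [ 0.44555644 -0.2173336   0.04010998] [0.51772223 0.03651833 0.05994421]
rim along x [0.50844935 0.50869005 0.58914258 0.59217383] y [-0.21659627 -0.21556588  0.04252829  0.04265938]
L [0.4481348  0.44838487 0.45038306] [-0.06672329  0.03687894]
R [0.44702712 0.44749333 0.44958719] [-0.21065741 -0.1084684 ]
jar [[0.572 0.066 0.093]
 [0.624 0.117 0.103]]
tin [[ 0.552 -0.339  0.045]
 [ 0.627 -0.266  0.054]]
tape [[0.446 0.074 0.014]
 [0.498 0.13  0.022]]
cab [nan nan] [nan nan nan] [nan nan]
```

{"api": "carry_out", "payload": {"plan": [{"grip": 0,"dx": 0,"dy": 0,"dz": 0,"rx": 0,"ry": 0,"rz": 0.96},{"grip": 0,"dx": 0,"dy": 0,"dz": 0,"rx": 0,"ry": 0,"rz": 0.96},{"grip": 0,"dx": 0,"dy": 0,"dz": 0,"rx": 0,"ry": 0,"rz": 0.96},{"grip": 0,"dx": 0,"dy": 0,"dz": 0,"rx": 0,"ry": 0,"rz": 0.96},{"grip": 0,"dx": 0,"dy": 0,"dz": 0,"rx": 0,"ry": 0,"rz": 0.96},{"grip": 0,"dx": 0.3,"dy": -0.7,"dz": 0,"rx": 0,"ry": 0,"rz": 0},{"grip": 0,"dx": 0.3,"dy": -0.7,"dz": 0,"rx": 0,"ry": 0,"rz": 0},{"grip": 0,"dx": 0.3,"dy": -0.7,"dz": 0,"rx": 0,"ry": 0,"rz": 0},{"grip": 0,"dx": 0.3,"dy": -0.7,"dz": 0,"rx": 0,"ry": 0,"rz": 0},{"grip": 0,"dx": 0.3,"dy": -0.7,"dz": 0,"rx": 0,"ry": 0,"rz": 0},{"grip": 0,"dx": 0.3,"dy": -0.7,"dz": 0,"rx": 0,"ry": 0,"rz": 0},{"grip": 0,"dx": 0.3,"dy": -0.7,"dz": 0,"rx": 0,"ry": 0,"rz": 0}]}}

```text
clock: 1.3
position: [0.3594, -0.3243, 0.2311]
orientation: [-3.141, 0.001, 0.0]
wrist_force: [1.2, -0.2, 0.5]
width: 1.0
grasp_force: 0.0
```

{"api": "carry_out", "payload": {"plan": [{"grip": 0,"dx": 0.13,"dy": -0.78,"dz": 0,"rx": 0,"ry": 0,"rz": 0},{"grip": 0,"dx": 0.13,"dy": -0.78,"dz": 0,"rx": 0,"ry": 0,"rz": 0},{"grip": 0,"dx": 0.13,"dy": -0.78,"dz": 0,"rx": 0,"ry": 0,"rz": 0},{"grip": 0,"dx": 0.13,"dy": -0.78,"dz": 0,"rx": 0,"ry": 0,"rz": 0},{"grip": 0,"dx": 0.13,"dy": -0.78,"dz": 0,"rx": 0,"ry": 0,"rz": 0},{"grip": 0,"dx": 0.13,"dy": -0.78,"dz": 0,"rx": 0,"ry": 0,"rz": 0},{"grip": 0,"dx": 0,"dy": 0,"dz": 0.85,"rx": 0,"ry": 0,"rz": 0},{"grip": 0,"dx": 0,"dy": 0,"dz": 0.85,"rx": 0,"ry": 0,"rz": 0},{"grip": 0,"dx": 0,"dy": 0,"dz": 0.85,"rx": 0,"ry": 0,"rz": 0},{"grip": 0,"dx": 0,"dy": 0,"dz": 0.85,"rx": 0,"ry": 0,"rz": 0},{"grip": 0,"dx": 0,"dy": 0,"dz": 0.85,"rx": 0,"ry": 0,"rz": 0},{"grip": 0,"dx": 0,"dy": 0,"dz": 0,"rx": 0,"ry": 0,"rz": 0}]}}

```text
clock: 2.5
position: [0.3946, -0.0901, 0.013]
orientation: [-3.134, 0.001, 0.021]
wrist_force: [-0.4, 0.7, 0.1]
width: 1.003
grasp_force: 0.0
```

{"api": "carry_out", "payload": {"plan": [{"grip": 0,"dx": 0.2,"dy": 0,"dz": -0.1,"rx": 0,"ry": 0,"rz": 0},{"grip": 0,"dx": 0.2,"dy": 0,"dz": 0,"rx": 0,"ry": 0,"rz": 0},{"grip": 0,"dx": 0.2,"dy": 0,"dz": 0,"rx": 0,"ry": 0,"rz": 0},{"grip": 0,"dx": 0.16,"dy": 0,"dz": 0,"rx": 0,"ry": 0,"rz": 0},{"grip": 0,"dx": 0.16,"dy": 0,"dz": 0,"rx": 0,"ry": 0,"rz": 0},{"grip": 0,"dx": 0.16,"dy": 0,"dz": 0,"rx": 0,"ry": 0,"rz": 0},{"grip": 0,"dx": 0.16,"dy": 0,"dz": 0,"rx": 0,"ry": 0,"rz": 0},{"grip": 0,"dx": 0.16,"dy": 0,"dz": 0,"rx": 0,"ry": 0,"rz": 0},{"grip": 0,"dx": 0.16,"dy": 0,"dz": 0,"rx": 0,"ry": 0,"rz": 0}]}}

```text
clock: 3.4
position: [0.4745, -0.0913, 0.0245]
orientation: [-3.14, -0.001, 0.006]
wrist_force: [-5.0, -1.1, 3.5]
width: 0.996
grasp_force: 2.5
```

Pushing both (about 5 N). Continue slowly to the stop.

{"api": "carry_out", "payload": {"plan": [{"grip": 0,"dx": 0.08,"dy": 0,"dz": 0,"rx": 0,"ry": 0,"rz": 0},{"grip": 0,"dx": 0.08,"dy": 0,"dz": 0,"rx": 0,"ry": 0,"rz": 0},{"grip": 0,"dx": 0.06,"dy": 0,"dz": 0,"rx": 0,"ry": 0,"rz": 0},{"grip": 0,"dx": 0.06,"dy": 0,"dz": 0,"rx": 0,"ry": 0,"rz": 0}]}}

```text
clock: 3.8
position: [0.4884, -0.0913, 0.0238]
orientation: [-3.14, 0.001, 0.007]
wrist_force: [-11.9, -4.1, 7.8]
width: 0.997
grasp_force: 5.9
```

{"api": "carry_out", "payload": {"plan": [{"grip": 0,"dx": 0.04,"dy": 0,"dz": 0,"rx": 0,"ry": 0,"rz": 0},{"grip": 0,"dx": 0.03,"dy": 0,"dz": 0,"rx": 0,"ry": 0,"rz": 0}]}}

```text
clock: 4.0
position: [0.4883, -0.091, 0.0237]
orientation: [-3.138, 0.001, 0.018]
wrist_force: [-17.0, -7.6, 11.2]
width: 1.001
grasp_force: 8.4
```

{"api": "carry_out", "payload": {"plan": [{"grip": 0,"dx": 0,"dy": 0,"dz": 0,"rx": 0,"ry": 0,"rz": 0.5},{"grip": 0,"dx": 0,"dy": 0,"dz": 0,"rx": 0,"ry": 0,"rz": 0},{"grip": 0,"dx": 0,"dy": 0,"dz": 0,"rx": 0,"ry": 0,"rz": -0.5},{"grip": 0,"dx": 0,"dy": 0,"dz": 0,"rx": 0,"ry": 0,"rz": -0.5},{"grip": 0,"dx": 0,"dy": 0,"dz": 0,"rx": 0,"ry": 0,"rz": 0},{"grip": 0,"dx": 0,"dy": 0,"dz": 0,"rx": 0,"ry": 0,"rz": 0.5},{"grip": 0,"dx": 0,"dy": 0,"dz": 0,"rx": 0,"ry": 0,"rz": 0}]}}

```text
clock: 4.7
position: [0.4883, -0.0905, 0.0233]
orientation: [-3.137, 0.004, 0.017]
wrist_force: [-11.4, -1.4, 6.4]
width: 0.996
grasp_force: 6.3
```

{"api": "carry_out", "payload": {"plan": [{"grip": 0,"dx": -0.2,"dy": 0,"dz": 0,"rx": 0,"ry": 0,"rz": 0},{"grip": 0,"dx": -0.5,"dy": 0,"dz": 0,"rx": 0,"ry": 0,"rz": 0},{"grip": 255,"dx": -0.6,"dy": 0,"dz": -0.4,"rx": 0,"ry": 0,"rz": 0},{"grip": 255,"dx": 0,"dy": 0,"dz": -0.9,"rx": 0,"ry": 0,"rz": 0},{"grip": 255,"dx": 0,"dy": 0,"dz": -0.9,"rx": 0,"ry": 0,"rz": 0},{"grip": 255,"dx": 0,"dy": 0,"dz": -0.9,"rx": 0,"ry": 0,"rz": 0},{"grip": 255,"dx": 0,"dy": 0,"dz": -0.9,"rx": 0,"ry": 0,"rz": 0},{"grip": 255,"dx": 0,"dy": 0,"dz": -0.9,"rx": 0,"ry": 0,"rz": 0},{"grip": 255,"dx": 0,"dy": 0,"dz": -0.9,"rx": 0,"ry": 0,"rz": 0}]}}

```text
clock: 5.6
position: [0.4301, -0.0924, 0.3166]
orientation: [3.139, 0.0, 0.008]
wrist_force: [0.8, -0.7, -1.0]
width: 0.001
grasp_force: 0.0
```

```bash
python3 - <<'E'
from h import *
for n in("top","scene"):
    im,d=manip.capture(n); cv2.imwrite(f"pics/{n}1.png",im); W=cloud(n,d); np.save(n+"1.npy",W)
W=np.load("top1.npy")
D=W[225:295,235:375].reshape(-1,3);D=D[(D[:,2]>.038)&(D[:,2]<.056)]
for y0,y1 in((-.08,.03),(-.21,-.10)):
    k=(D[:,1]>y0)&(D[:,1]<y1); print(k.sum(),np.percentile(D[k,0],[1,5,50,95]))
C=np.load("top0.npy")[30:165,190:345].reshape(-1,3);C=C[C[:,2]>.02]
for a in np.arange(.68,1.05,.03):
    k=(C[:,0]>a)&(C[:,0]<a+.03); print(round(a,2),C[k,2].max().round(3) if k.any() else None)
E
```

```text
97 [0.498983   0.49907784 0.5053743  0.54975339]
38 [0.51461011 0.51465272 0.54069603 0.55812556]
0.68 0.114
0.71 0.155
0.74 0.205
0.77 0.205
0.8 0.205
0.83 0.206
0.86 0.205
0.89 0.206
0.92 0.204
0.95 0.135
0.98 0.102
1.01 0.06
1.04 None
```

View pics/scene1.png

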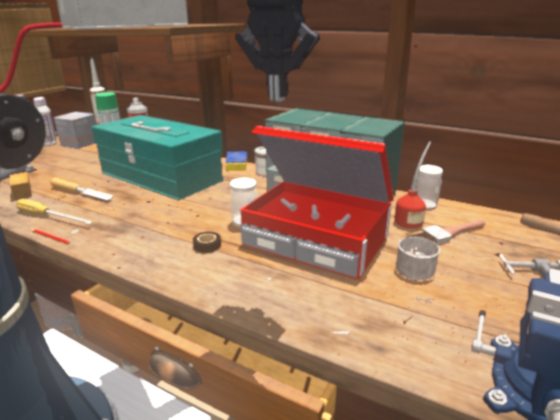

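View pics/top1.png

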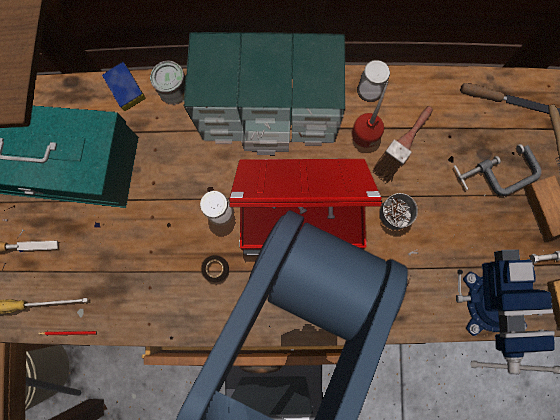

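The scene shows both drawer fronts flush, at (268,243) and (328,258), lid still up, bystanders unmoved; the top view has the arm over the chest front. I check the fronts by depth before touching the lid.

```bash
python3 - <<'E'
from h import *
W=np.load("scene1.npy")
for nme,y0,y1 in(("L",-.07,.02),("R",-.20,-.11)):
    Q=W[215:285,230:390].reshape(-1,3); Q=Q[(Q[:,2]>.015)&(Q[:,2]<.047)&(Q[:,1]>y0)&(Q[:,1]<y1)&(Q[:,0]>.47)&(Q[:,0]<.53)]
    print(nme,len(Q),np.percentile(Q[:,0],[5,25,50,75]))
E
```

```text
L 559 [0.4968168  0.49811315 0.49900526 0.49985702]
R 692 [0.49614223 0.49727637 0.49816535 0.49919333]
```

{"api": "carry_out", "payload": {"plan": [{"grip": 255,"dx": 0.8,"dy": 0,"dz": 0,"rx": 0,"ry": 0,"rz": 0},{"grip": 255,"dx": 0.8,"dy": 0,"dz": 0,"rx": 0,"ry": 0,"rz": 0},{"grip": 255,"dx": 0.8,"dy": 0,"dz": 0,"rx": 0,"ry": 0,"rz": 0},{"grip": 255,"dx": 0.8,"dy": 0,"dz": 0,"rx": 0,"ry": 0,"rz": 0},{"grip": 255,"dx": 0.8,"dy": 0,"dz": 0,"rx": 0,"ry": 0,"rz": 0},{"grip": 255,"dx": 0,"dy": 0,"dz": 0,"rx": 0,"ry": 0,"rz": 0}]}}

```text
clock: 6.3
position: [0.634, -0.0924, 0.3118]
orientation: [3.141, 0.002, 0.007]
wrist_force: [-1.2, 0.5, -0.2]
width: 0.006
grasp_force: 0.0
```

Both home. Now the lid: get behind its edge and follow the arc.

{"api": "carry_out", "payload": {"plan": [{"grip": 255,"dx": 0,"dy": 0,"dz": 0.6,"rx": 0,"ry": 0,"rz": 0},{"grip": 255,"dx": 0,"dy": 0,"dz": 0.6,"rx": 0,"ry": 0,"rz": 0},{"grip": 255,"dx": 0,"dy": 0,"dz": 0.6,"rx": 0,"ry": 0,"rz": 0},{"grip": 255,"dx": -0.25,"dy": 0,"dz": 0,"rx": 0,"ry": 0,"rz": 0},{"grip": 255,"dx": -0.25,"dy": 0,"dz": 0,"rx": 0,"ry": 0,"rz": 0},{"grip": 255,"dx": -0.15,"dy": 0,"dz": 0.1,"rx": 0,"ry": 0,"rz": 0},{"grip": 255,"dx": -0.15,"dy": 0,"dz": 0.1,"rx": 0,"ry": 0,"rz": 0}]}}

```text
clock: 7.0
position: [0.5894, -0.0921, 0.2139]
orientation: [3.141, -0.001, 0.006]
wrist_force: [2.9, 0.8, -0.1]
width: 0.003
grasp_force: 1.0
```

{"api": "carry_out", "payload": {"plan": [{"grip": 255,"dx": -0.1,"dy": 0,"dz": 0.15,"rx": 0,"ry": 0,"rz": 0},{"grip": 255,"dx": -0.1,"dy": 0,"dz": 0.15,"rx": 0,"ry": 0,"rz": 0},{"grip": 255,"dx": -0.13,"dy": 0,"dz": 0.17,"rx": 0,"ry": 0,"rz": 0},{"grip": 255,"dx": -0.13,"dy": 0,"dz": 0.17,"rx": 0,"ry": 0,"rz": 0},{"grip": 255,"dx": -0.13,"dy": 0,"dz": 0.18,"rx": 0,"ry": 0,"rz": 0},{"grip": 255,"dx": -0.1,"dy": 0,"dz": 0.2,"rx": 0,"ry": 0,"rz": 0}]}}

```text
clock: 7.6
position: [0.5533, -0.092, 0.162]
orientation: [-3.141, 0.0, 0.001]
wrist_force: [-0.2, -0.4, 2.8]
width: -0.004
grasp_force: 1.0
```

{"api": "carry_out", "payload": {"plan": [{"grip": 255,"dx": -0.09,"dy": 0,"dz": 0.2,"rx": 0,"ry": 0,"rz": 0},{"grip": 255,"dx": -0.09,"dy": 0,"dz": 0.2,"rx": 0,"ry": 0,"rz": 0},{"grip": 255,"dx": -0.07,"dy": 0,"dz": 0.2,"rx": 0,"ry": 0,"rz": 0},{"grip": 255,"dx": -0.07,"dy": 0,"dz": 0.2,"rx": 0,"ry": 0,"rz": 0},{"grip": 255,"dx": -0.04,"dy": 0,"dz": 0.2,"rx": 0,"ry": 0,"rz": 0},{"grip": 255,"dx": -0.02,"dy": 0,"dz": 0.15,"rx": 0,"ry": 0,"rz": 0},{"grip": 255,"dx": 0,"dy": 0,"dz": 0.12,"rx": 0,"ry": 0,"rz": 0}]}}

```text
clock: 8.3
position: [0.5345, -0.0918, 0.0984]
orientation: [-3.141, -0.0, 0.003]
wrist_force: [-1.5, -0.8, 1.1]
width: 0.002
grasp_force: 0.8
```

{"api": "carry_out", "payload": {"plan": [{"grip": 255,"dx": 0,"dy": 0,"dz": 0.1,"rx": 0,"ry": 0,"rz": 0},{"grip": 255,"dx": 0,"dy": 0,"dz": 0.06,"rx": 0,"ry": 0,"rz": 0},{"grip": 255,"dx": 0,"dy": 0,"dz": 0.04,"rx": 0,"ry": 0,"rz": 0},{"grip": 255,"dx": 0,"dy": 0,"dz": 0,"rx": 0,"ry": 0,"rz": 0}]}}

```text
clock: 8.7
position: [0.5346, -0.0919, 0.0937]
orientation: [3.141, 0.001, -0.0]
wrist_force: [-9.9, 1.9, 34.1]
width: 0.0
grasp_force: 17.2
```

Hard stop at z ≈ 0.094, which is the shut height. Retreat straight up and look.

{"api": "carry_out", "payload": {"plan": [{"grip": 255,"dx": 0,"dy": 0,"dz": -0.3,"rx": 0,"ry": 0,"rz": 0},{"grip": 255,"dx": 0,"dy": 0,"dz": -0.8,"rx": 0,"ry": 0,"rz": 0},{"grip": 255,"dx": 0,"dy": 0,"dz": -0.8,"rx": 0,"ry": 0,"rz": 0},{"grip": 255,"dx": 0,"dy": 0,"dz": -0.8,"rx": 0,"ry": 0,"rz": 0},{"grip": 255,"dx": 0,"dy": 0,"dz": -0.8,"rx": 0,"ry": 0,"rz": 0},{"grip": 255,"dx": -0.6,"dy": 0,"dz": -0.3,"rx": 0,"ry": 0,"rz": 0},{"grip": 255,"dx": -0.6,"dy": 0,"dz": 0,"rx": 0,"ry": 0,"rz": 0},{"grip": 255,"dx": 0,"dy": 0,"dz": 0,"rx": 0,"ry": 0,"rz": 0}]}}

```text
clock: 9.5
position: [0.4718, -0.091, 0.2796]
orientation: [-3.141, 0.001, 0.004]
wrist_force: [-0.3, 1.4, 0.0]
width: 0.0
grasp_force: 0.0
```

```bash
python3 - <<'E'
from h import *
im,d=manip.capture("scene"); cv2.imwrite("pics/scene2.png",im); W=cloud("scene",d)
Q=W[120:300,220:410].reshape(-1,3)
for nme,y0,y1 in(("L",-.07,.02),("R",-.20,-.11)):
    q=Q[(Q[:,2]>.015)&(Q[:,2]<.047)&(Q[:,1]>y0)&(Q[:,1]<y1)&(Q[:,0]>.45)&(Q[:,0]<.53)]; print(nme,len(q),np.median(q[:,0]))
q=Q[(Q[:,0]>.53)&(Q[:,0]<.67)&(Q[:,1]>-.2)&(Q[:,1]<.02)&(Q[:,2]>.07)&(Q[:,2]<.13)]
c=np.linalg.lstsq(np.c_[q[:,0]-.688,np.ones(len(q))],q[:,2],rcond=None)[0]; print("lid slope,z",c,len(q))
s=manip.sense(); print(s["position"],s["wrist_force"])
E
```

```text
L 561 0.49898092983903575
R 697 0.49820780471220383
lid slope,z [-0.00062871  0.09410269] 3075
[ 0.47389591 -0.09163544  0.27957932] [ 1.07640041  0.04953081 -0.84788856]
```

View pics/scene2.png

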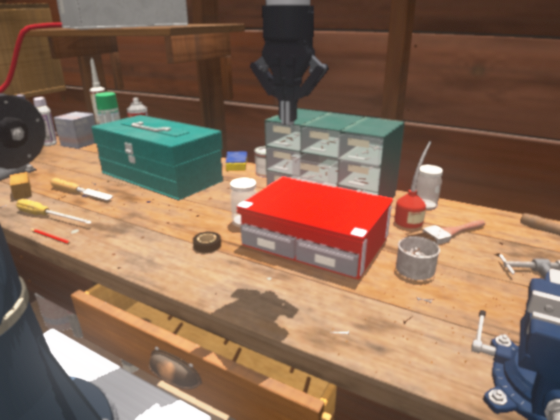

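The lid lies level over the chest (315,215), the drawer fronts are flush at (268,243) and (328,258), and jar, tape and tin stand where they were.

```bash
python3 -c "
from workcell import manip
print(manip.close_job())"
```

```text
the job is handed in; nothing more can be done
None
```

The chest is closed and the job is handed in: I pushed both drawers home first, then pushed the lid down until it was level and shut, and the jar, tin and tape were not disturbed (about 9.5 s used).

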